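Clamp a fired clay test bar in the thickness gauge with the ratchet cap

ROBOT

A 6-joint arm with a two-finger parallel gripper is mounted at the origin on the work surface. World frame = base frame: x ahead of the robot, y to its left, z up, the work surface at z = 0. Lengths are in m, angles in degrees, forces in N, time in s.
With the tool pointing down it reaches from about 0.25 to 0.725 m from the base axis. Payload 9.7 kg.
Tool frame: the origin (TCP) lies midway between the tips of the shut fingers; the grasp point (between the pads) lies 19 mm behind it; z points along the fingers, y is the line along which they close (so a half turn about z gives the same grasp; the last joint's range is limited). The gripper opens to 85 mm and grips with 20 to 120 N. Pads are 22 mm wide; open, the fingers measure 114 mm over their backs; the gripper's body (76 mm by 85 mm) begins 54 mm behind the grasp point. The pads swing forward as they close: fully open they stand 13 mm farther back than shut.
Start: joints at [-70.302, 4.979, 10.078, 95.1, 0, 90], TCP at [0.185, -0.518, 0.231] pointing down, gripper open.
Joint ranges: [-179.16, 179.16], [-48.56, 103.87], [-65.8, 70.77], [-126.05, 130.52], [-82.76, 87.17], [-180, 180]. Speed limits (degrees/s): [127.2, 127.2, 147.25, 180, 180, 180].

INTERFACE

Orientations are given as [roll, pitch, yaw] about the fixed x, y, z axes, in that order (R = Rz(yaw) Ry(pitch) Rx(roll)).
In Python, from workcell import bot gives the robot as it stands.
- The arm moves only by the shell command python3 -m crank 'ROWS' [FORCE]. ROWS is JSON, a list of rows, each an object with "gripper": the finger opening in mm, from 0 to 85.4; "travel": the shift along the tool's x, y, z in mm, a list of three; "twist": the turn, a rotation vector about the tool's x, y, z in rad, a list of three. In form: [{"gripper": gripper, "travel": [tx, ty, tz], "twist": [rx, ry, rz]}, ...]. A call has 1 to 12 rows; each row shifts and turns the commanded pose from where the row before left it, along the tool's axes as they then stand; what a row does not reach is not made up. A row lasts 1/8 s, in which the tool goes at most 62.5 mm and 10.7 degrees, less where a joint would pass 70% of its speed; a pose out of reach is approached as far as the arm can. A call is refused whole if a number of a shift passes 62.5 or a number of a turn 0.188, either way. A call with a gripper value outside its range is refused whole. The fingers move at their own pace and stop on an object; FORCE is the grip in N (left out, the last holds). Time passes only in rows, so rows that do not move let the fingers close. It gives the time, the measured TCP pose, the force, the opening and the grip force at its end, in the units of the state.
- bot.get_obs(): the state, without advancing time (a new reading comes with each control period).
- bot.camera(name): name is "scene" or "side" or "wrist"; returns the picture (384x512x3 uint8, red, green, blue); there is no depth.
- bot.calibration(name): a dict with "vfov" (degrees; the focal length in pixels is half the picture's height over the tangent of half this angle, whatever the lens; pixels are square), "cx", "cy" (the principal point, pixels), "camera_from_world" (4x4, takes a point from world to camera coordinates). Camera axes: x right, y down, z forward; pixel columns grow to the right and rows downward; lengths in m; the calibration is good to about 2 mm. A picture is of the moment at which its call begins: read the wrist's pose just before it. calibration takes no time and is no camera call; for the wrist camera it gives the pose at the moment of the call.
- bot.job_done(): hands the job in; it is judged then, once.
The state is a dict: "time": time; "q": joint angles; "qd": joint speeds; "joint_efforts": joint torques, N m; "ee_pos": TCP position; "tcp_rot": TCP orientation; "wrist_force": force on the tool from outside, world axes, zero at the start; "torque": the same for the moment, N m; "opening": finger opening in m; "grasp_force": force on a finger pad.
Only numpy, scipy, OpenCV 4.12 (cv2) and the standard library are available. Lean on these libraries where they do the work, as an engineer would, in place of code of your own. Each camera call takes 0.05 s, during which the arm holds its last target. There are 200 camera calls.

TASK

Take the terracotta-red test bar off the ware board, lay it on the rail of the green thickness gauge and slide it under the spindle until it is fully home, end against the brass stop and side flush against the dark steel fence, and let go of it. Then turn the black ratchet cap on top (never force the sleeve below it) clockwise until the spindle has closed on the bar and the cap slips on its sleeve; let it slip for about a quarter of a turn, well short of half a turn, then let go. Work gently, and leave the bar home and everything else undisturbed.

Things in the scene. Friction and masses are not known exactly. Their poses are not given: they have to be found in the camera images.
- bar_red: the terracotta-red fired clay test bar, a plain slab 180 long (its x) x 32 wide (its y) x 10 thick (z up, its underside 35 mm above the table), 0.10 to 0.16 kg; origin at the centre of its underside. It lies, -x end towards the robot, across two battens 140 mm apart (each 16 wide, 20 high, on a board 15 thick), beside a white and a grey bar.
- bar_grip (a point): a good place to hold the red bar: inside it, 36 mm from its middle towards its -x end, at half its thickness. Grip it here across its width, firmly (it hangs unbalanced): there is room between the battens, and the hand then stays clear of the gauge's head when the bar is home.
- bar_far_end (a point): centre of the lower edge of the red bar's +x end (90 mm from its origin)
- bar_near_end (a point): centre of the lower edge of the red bar's -x end (90 mm from its origin); either end may go to the stop
- gauge: green cast bench thickness gauge, fixed. Origin on the underside of its base, on the vertical spindle axis; its -x is the open front, towards the robot. Base 210 x 100 x 25 high, x = -130 to 80. A green head (36 wide, from x = -25 to 78, 95 to 125 mm above the table) on a column (x = 42 to 78) holds the spindle over the rail.
- anvil (a point): the middle of the spindle axis on the top of the gauge's steel rail, 50 mm above the table; axes as the gauge's. The rail is 24 wide (y -12 to 12), from x = -130 to 24, 25 mm high over the base: fingertips gripping the wider bar may reach a little below it; the bar lies on it along x. Home, the bar reaches from x = -168 to 12 with its middle line at y = 0, and overhangs the rail's front by 38 mm.
- seat (a point): the home place of the middle of the bar's lower end edge: gauge x = 12, y = 0, on the rail's top; axes as the gauge's. Here is the face of the brass stop (rising 15 mm above the rail). The dark steel fence is on the +y side only: its face at y = 16, from gauge x = -85 to 12, rising 8 mm above the rail; the -y side is open.
- cap_top (a point): centre of the top of the black ratchet cap, on the spindle axis 196 mm above the table; the cap is a cylinder 28 mm in diameter, 34 mm high (162 to 196 mm above the table), with a white mark on top; below it is the aluminium sleeve, 23 mm in diameter, 31 mm high, with a red line. Neither moves up or down as it turns. Grip the cap from above on its upper two thirds and turn it clockwise seen from above; several grasps may be needed.
- spindle: the steel spindle of the gauge, 12 mm in diameter, hanging upright on the axis; origin at the centre of its lower tip, which begins 63 to 68 mm above the table (3 to 8 mm above the top of a bar on the rail) and meets the bar at 60 mm. It comes down 3 mm for each radian the sleeve turns clockwise.
- ratchet (a joint): how far the cap has slipped on the sleeve, in rad, clockwise positive, 0 at the start. The cap drives the sleeve (a drag of 0.03 N m) until the torque on the cap exceeds 0.09 N m, then slips; the spindle then presses the bar with some 20 N. Turned anticlockwise it drives the sleeve back and opens the spindle.
- bar_white: white test bar, 180 x 32 x 10, leave alone
- bar_grey: grey test bar, 180 x 32 x 10, leave alone
- glaze_jar: blue glaze jar 64 wide, 85 high, leave alone
- bowl: terracotta bowl 110 wide, 50 high, leave alone
- mug: white mug 76 wide, 85 high, leave alone
- paddle: wooden paddle 240 long lying on the table, leave alone
- brush: brush 180 long lying on the table, leave alone
There are look-alikes about, which are no part of the job. Of the things shaped like the bar_red, the terracotta one is meant.

How it is judged:
By the outcome, as a careful person would: the job done as asked, in the order asked, and still so for the second after the job is handed in, with the robot touching nothing.
It also fails if it takes over 72 s, if anything falls off the work surface, if the arm or the gripper's body presses on something with over 40 N, if the wrist force passes 120 N, or if a joint passes its speed limit or range.

## Working session

There is one attempt and no reset: what is moved stays moved. The work goes in short steps, Python scripts to look and compute and a shell command to move; the robot and the scene stay as the last step left them, time stands still between calls to the robot, and variables do not carry over. Pictures are saved under pics/ and viewed, at most 10 in all, crops included, and the job is handed in when it is done.

```bash
mkdir -p pics; ls
python3 - <<'E'
from workcell import bot
import cv2,numpy as np
o=bot.get_obs();print(o)
for n in("scene","side"):
    im=bot.camera(n);cv2.imwrite(f"pics/{n}0.png",im[:,:,::-1]);c=bot.calibration(n);print(n,c)
E
```

```text
pics
{'time': 0.0, 'q': array([-7.03019023e+01,  5.01130784e+00,  1.00353409e+01,  9.50975739e+01,
        3.81546960e-04,  8.99997715e+01]), 'qd': array([-0.03410029,  0.07208633, -0.01183171, -0.06315599, -0.05346833,
       -0.07254092]), 'joint_efforts': array([ 5.10218451e-03, -5.20384097e+01,  4.64812768e+01,  1.59071916e-02,
        3.06174170e-04,  1.65255568e-05]), 'ee_pos': array([ 0.18531657, -0.51761763,  0.230589  ]), 'tcp_rot': array([-1.79926459e+02, -3.81839905e-04,  1.96983257e+01]), 'wrist_force': array([ 0.60029285, -0.4704021 , -0.41883766]), 'torque': array([0.03779783, 0.02829786, 0.02975807]), 'grasp_force': 0.0, 'opening': 0.0853182262881424}
scene {'vfov': 46.699791502761, 'cx': 254.48573416332945, 'cy': 187.49239510572582, 'camera_from_world': array([[ 3.42460553e-01,  9.39532176e-01, -2.45318409e-04,
        -1.31860197e-01],
       [ 7.79668161e-01, -2.84335612e-01, -5.57916498e-01,
        -3.35419853e-01],
       [-5.24250254e-01,  1.90873125e-01, -8.29897055e-01,
         2.07407435e+00],
       [ 0.00000000e+00,  0.00000000e+00,  0.00000000e+00,
         1.00000000e+00]])}
side {'vfov': 57.52468305734145, 'cx': 259.4255971455673, 'cy': 191.3083358509522, 'camera_from_world': array([[-0.69779942, -0.7160882 , -0.01713626,  0.32284943],
       [-0.40329959,  0.41254561, -0.81679591,  0.34605864],
       [ 0.5919674 , -0.56304867, -0.57667217,  1.06464322],
       [ 0.        ,  0.        ,  0.        ,  1.        ]])}
```

View pics/scene0.png

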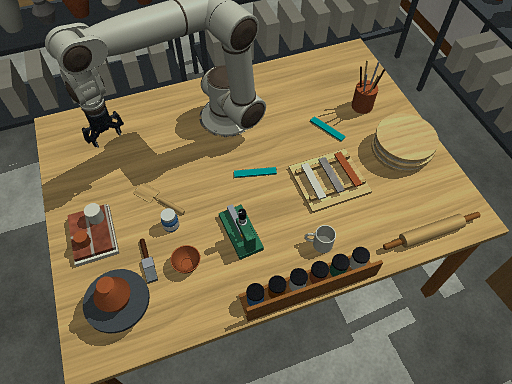

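View pics/side0.png

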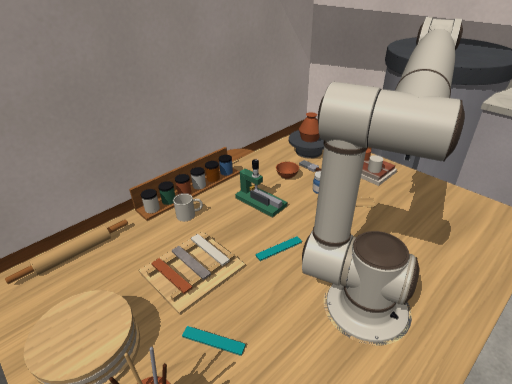

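The scene shows the red bar at about (348,169), right of the grey and white ones on the board. The green gauge is near (240,228) with its black cap at (242,213). In the side view the bar is at (170,275) and the cap at (255,164).

```bash
cat > h.py <<'E'
import cv2,numpy as np
from workcell import bot
def proj(c,P):
    p=c["camera_from_world"]@np.r_[P,1]; f=192/np.tan(np.radians(c["vfov"]/2))
    return np.array([c["cx"]+f*p[0]/p[2],c["cy"]+f*p[1]/p[2]])
def ray(c,uv,z):
    f=192/np.tan(np.radians(c["vfov"]/2)); M=c["camera_from_world"];R=M[:3,:3];o=-R.T@M[:3,3]
    d=R.T@np.array([(uv[0]-c["cx"])/f,(uv[1]-c["cy"])/f,1]); return o+d*(z-o[2])/d[2]
def mask(im,lo,hi,roi):
    h=cv2.cvtColor(im,cv2.COLOR_RGB2HSV); m=cv2.inRange(h,lo,hi); r=np.zeros_like(m);x0,y0,x1,y1=roi;r[y0:y1,x0:x1]=m[y0:y1,x0:x1];return r
def big(m):
    cs,_=cv2.findContours(m,cv2.RETR_EXTERNAL,cv2.CHAIN_APPROX_NONE);return max(cs,key=cv2.contourArea)
def snap(n,fn):
    c=bot.calibration(n);im=bot.camera(n);cv2.imwrite(f"pics/{fn}.png",im[:,:,::-1]);return c,im
E
python3 - <<'E'
from h import *
for n,roi,groi in(("scene",(325,140,370,195),(210,195,270,262)),("side",(140,250,200,300),(225,160,295,220))):
    im=cv2.imread(f"pics/{n}0.png")[:,:,::-1].copy();c=bot.calibration(n)
    k=big(mask(im,(0,110,60),(12,255,255),roi));r=cv2.minAreaRect(k)
    print(n,r,cv2.contourArea(k));b=cv2.boxPoints(r)
    print(np.round([ray(c,p,.045) for p in b],3),np.round(ray(c,r[0],.045),3))
    k=big(mask(im,(60,80,20),(90,255,255),groi));r=cv2.minAreaRect(k);print("gauge",r,np.round([ray(c,p,.0) for p in cv2.boxPoints(r)],3))
    k=big(mask(im,(0,0,0),(179,255,45),groi)) ;print("cap",cv2.boundingRect(k))
c=bot.calibration("scene");print("cap",ray(c,(242,211),.19)); c=bot.calibration("side");print(ray(c,(255.5,162),.196))
print(bot.calibration("wrist"))
E
```

```text
scene ((347.7626037597656, 169.00267028808594), (40.16889190673828, 7.392823696136475), 56.88865280151367) 219.5
[[0.409 0.35  0.045]
 [0.398 0.384 0.045]
 [0.586 0.39  0.045]
 [0.595 0.358 0.045]] [0.499 0.37  0.045]
gauge ((240.7399444580078, 231.12484741210938), (51.56711959838867, 26.396595001220703), 64.35899353027344) [[ 0.493 -0.196 -0.   ]
 [ 0.474 -0.089  0.   ]
 [ 0.7   -0.077  0.   ]
 [ 0.714 -0.178  0.   ]]
cap (236, 220, 27, 39)
side ((171.182373046875, 275.37060546875), (46.531585693359375, 11.171918869018555), 40.601295471191406) 434.0
[[0.573 0.396 0.045]
 [0.59  0.359 0.045]
 [0.399 0.349 0.045]
 [0.388 0.384 0.045]] [0.483 0.372 0.045]
gauge ((260.39697265625, 192.94578552246094), (56.5416259765625, 30.552968978881836), 27.758541107177734) [[ 0.749 -0.085  0.   ]
 [ 0.876 -0.285  0.   ]
 [ 0.549 -0.289 -0.   ]
 [ 0.466 -0.109  0.   ]]
cap (252, 160, 6, 9)
cap [ 0.62347779 -0.13359586  0.19      ]
[ 0.61526019 -0.13160216  0.196     ]
{'vfov': 68.92472163637984, 'cx': 254.6507548293095, 'cy': 189.97430039833077, 'camera_from_world': array([[ 0.33742025, -0.94135287, -0.00153227, -0.54927636],
       [-0.89801447, -0.32237331,  0.29940852, -0.03925302],
       [-0.28234303, -0.09965049, -0.95412378,  0.38011835],
       [ 0.        ,  0.        ,  0.        ,  1.        ]])}
```

Run:
```python
import cv2
a=cv2.imread("pics/scene0.png")[190:265,200:280];b=cv2.imread("pics/side0.png")[150:225,225:305]
cv2.imwrite("pics/crop0.png",cv2.hconcat([cv2.resize(a,(400,375),interpolation=0),cv2.resize(b,(400,375),interpolation=0)]))
```

```text
(no output)
```

View pics/crop0.png

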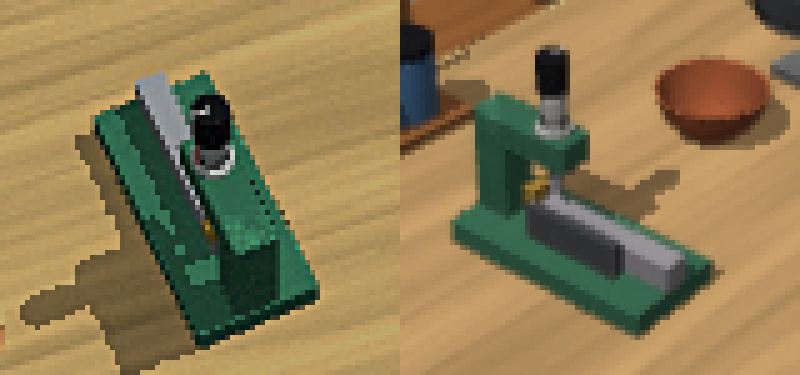

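The crop confirms the layout: open front towards the robot, fence on the gauge's +y side, and the cap at about world (0.62,-0.13). I'll look from nearer with the wrist camera.

```bash
python3 -m crank '[{"gripper":85,"travel":[0,0,-60],"twist":[0,0,0.146]},{"gripper":85,"travel":[0,0,-60],"twist":[0,0,0.146]},{"gripper":85,"travel":[37,-47,0],"twist":[0,0,0]},{"gripper":85,"travel":[37,-47,0],"twist":[0,0,0]},{"gripper":85,"travel":[37,-47,0],"twist":[0,0,0]},{"gripper":85,"travel":[37,-47,0],"twist":[0,0,0]},{"gripper":85,"travel":[37,-47,0],"twist":[0,0,0]},{"gripper":85,"travel":[37,-47,0],"twist":[0,0,0]},{"gripper":85,"travel":[37,-47,0],"twist":[0,0,0]},{"gripper":85,"travel":[36,-45,0],"twist":[0,0,0]},{"gripper":85,"travel":[0,0,0],"twist":[0,0,0]},{"gripper":85,"travel":[0,0,0],"twist":[0,0,0]}]'
python3 - <<'E'
from h import *
c,im=snap("wrist","w1");np.savez("w1.npz",c=c["camera_from_world"]);print(bot.get_obs()["ee_pos"],bot.get_obs()["tcp_rot"])
for P in[(.5,-.13,.05),(.62,-.13,.196)]:print(proj(c,P))
E
```

```text
time: 1.6
ee_pos: [0.4605, -0.1291, 0.351]
tcp_rot: [180.0, 0.0, 3.0]
wrist_force: [-0.1, -1.0, -0.8]
opening: 0.0847
grasp_force: 0.0
[ 0.46024385 -0.12961354  0.3512453 ] [1.79992507e+02 2.04241209e-02 2.94022482e+00]
[256.76857704 127.03738848]
[265.02470553   8.50791668]
```

View pics/w1.png

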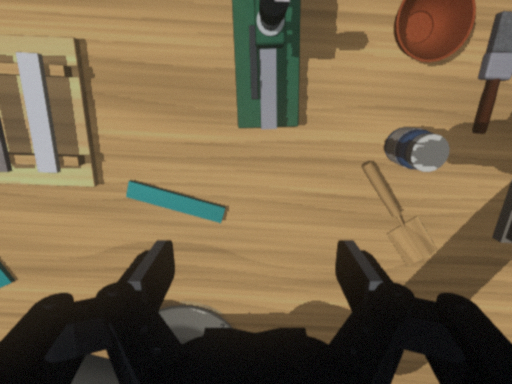

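The wrist view shows the gauge's front from row 128 up. The rail is at column 269, the fence to its left at column 255, the cap at (272,15), and the jar is well aside at (415,148).

Run:
```python
from h import *
im=cv2.imread("pics/w1.png")[:,:,::-1].copy();c=bot.calibration("wrist");c["camera_from_world"]=np.load("w1.npz")["c"]
h=cv2.cvtColor(im,cv2.COLOR_RGB2HSV)
for v in range(50,135,6):
    row=h[v]; g=[u for u in range(225,310) if 60<row[u,0]<95 and row[u,1]>80]
    s=[u for u in range(250,290) if row[u,1]<70 and row[u,2]>90]
    if not g or not s: print(v,len(g),len(s));continue
    a,b=ray(c,(g[0]-.0,v+.5),.025),ray(c,(g[-1]+1,v+.5),.025);e,f=ray(c,(s[0],v+.5),.05),ray(c,(s[-1]+1,v+.5),.05)
    print(v,g[0],g[-1],s[0],s[-1],"base x%.4f y %.4f %.4f mid %.4f"%(a[0],a[1],b[1],(a+b)[1]/2),"rail x%.4f y %.4f %.4f mid %.4f"%(e[0],e[1],f[1],(e+f)[1]/2))
for u in(245,262,268,274,290):
    print(u,[ (v,tuple(int(t) for t in im[v,u])) for v in range(120,134,1)])
```

```text
50 236 297 260 276 base x0.6099 y -0.0925 -0.1865 mid -0.1395 rail x0.6078 y -0.1287 -0.1531 mid -0.1409
56 236 297 260 276 base x0.6016 y -0.0928 -0.1874 mid -0.1401 rail x0.6000 y -0.1291 -0.1537 mid -0.1414
62 236 298 260 276 base x0.5932 y -0.0930 -0.1897 mid -0.1414 rail x0.5920 y -0.1296 -0.1543 mid -0.1420
68 237 298 260 276 base x0.5848 y -0.0949 -0.1906 mid -0.1427 rail x0.5840 y -0.1301 -0.1549 mid -0.1425
74 237 297 260 276 base x0.5762 y -0.0952 -0.1899 mid -0.1425 rail x0.5759 y -0.1306 -0.1556 mid -0.1431
80 237 297 260 276 base x0.5675 y -0.0955 -0.1908 mid -0.1431 rail x0.5676 y -0.1310 -0.1562 mid -0.1436
86 238 297 261 276 base x0.5587 y -0.0973 -0.1916 mid -0.1445 rail x0.5594 y -0.1330 -0.1568 mid -0.1449
92 238 297 261 276 base x0.5498 y -0.0976 -0.1925 mid -0.1451 rail x0.5509 y -0.1335 -0.1575 mid -0.1455
98 238 297 260 276 base x0.5408 y -0.0980 -0.1934 mid -0.1457 rail x0.5423 y -0.1325 -0.1581 mid -0.1453
104 239 297 260 276 base x0.5317 y -0.0999 -0.1943 mid -0.1471 rail x0.5337 y -0.1330 -0.1588 mid -0.1459
110 238 297 260 276 base x0.5224 y -0.0986 -0.195
[... 1227 characters left out ...]
(132, (176, 144, 98)), (133, (178, 145, 98))]
274 [(120, (141, 141, 146)), (121, (141, 142, 146)), (122, (143, 144, 148)), (123, (141, 140, 146)), (124, (143, 142, 146)), (125, (142, 144, 147)), (126, (142, 143, 148)), (127, (146, 143, 147)), (128, (151, 140, 128)), (129, (168, 144, 115)), (130, (178, 149, 105)), (131, (179, 146, 100)), (132, (174, 142, 97)), (133, (177, 145, 98))]
290 [(120, (61, 95, 71)), (121, (68, 101, 77)), (122, (66, 98, 75)), (123, (63, 95, 75)), (124, (66, 97, 75)), (125, (66, 91, 68)), (126, (92, 92, 66)), (127, (133, 111, 76)), (128, (167, 138, 94)), (129, (175, 145, 98)), (130, (180, 148, 102)), (131, (178, 146, 98)), (132, (180, 149, 101)), (133, (177, 147, 99))]
```

```bash
python3 -m crank '[{"gripper":85,"travel":[1.6,-50,0],"twist":[0,0,0]},{"gripper":85,"travel":[1.6,-50,0],"twist":[0,0,0]},{"gripper":85,"travel":[1.6,-50,0],"twist":[0,0,0]},{"gripper":85,"travel":[1.6,-50,0],"twist":[0,0,0]},{"gripper":85,"travel":[1.6,-50,10],"twist":[0,0,0]},{"gripper":85,"travel":[1.6,-50,10],"twist":[0,0,0]},{"gripper":85,"travel":[1.6,-50,20],"twist":[0,0,0]},{"gripper":85,"travel":[1.6,-50,20],"twist":[0,0,0]},{"gripper":85,"travel":[1.6,-50,20],"twist":[0,0,0]},{"gripper":85,"travel":[1.6,-49,20],"twist":[0,0,0]},{"gripper":85,"travel":[0,0,0],"twist":[0,0,0]},{"gripper":85,"travel":[0,0,0],"twist":[0,0,0]}]'
cat > bar.py <<'E'
from h import *
import sys
c,im=snap("wrist",sys.argv[1]);o=bot.get_obs();p,yaw=o["ee_pos"],np.radians(o["tcp_rot"][2])
k=big(mask(im,(0,110,60),(12,255,255),(0,0,512,384)))
z=.045
# top face = the brighter; take contour & box
r=cv2.minAreaRect(k);b=cv2.boxPoints(r);P=np.array([ray(c,q,z)[:2] for q in b]);print("px",np.round(r[0]),np.round(r[1]),r[2])
w=np.array([ray(c,q,z)[:2] for q in k[:,0]+.5]).astype(np.float32);R=cv2.minAreaRect(w);print("world rect",np.round(R[0],4),np.round(R[1],4),R[2])
vx=cv2.boxPoints(R);e=[vx[1]-vx[0],vx[2]-vx[1]];l=max(e,key=np.linalg.norm);l=l/np.linalg.norm(l);l=l*np.sign(l[0])
a=np.arctan2(l[1],l[0]);print("yaw",np.degrees(a));g=np.array(R[0])-.036*l;print("grip",g)
d=g-p[:2];X=np.array([np.cos(yaw),np.sin(yaw)]);Y=np.array([np.sin(yaw),-np.cos(yaw)])
print("tcp",p,np.degrees(yaw),"tool dx,dy mm",1e3*d@X,1e3*d@Y,"twist",yaw-a)
E
python3 bar.py w2
```

```text
time: 3.15
ee_pos: [0.4489, 0.185, 0.2734]
tcp_rot: [-171.8, 0.1, 17.6]
wrist_force: [-0.5, 0.1, -0.3]
opening: 0.085
grasp_force: 0.0
px [159.  79.] [ 27. 144.] 7.057846546173096
world rect [0.4925 0.3685] [0.1781 0.035 ] 2.6572012901306152
yaw 2.6571975
grip [0.45649648 0.36684986]
tcp [0.44906019 0.18482838 0.27369718] 17.604664663385268 tool dx,dy mm 62.139968200671525 -171.24760794023848 twist 0.26088251535486306
```

View pics/w2.png

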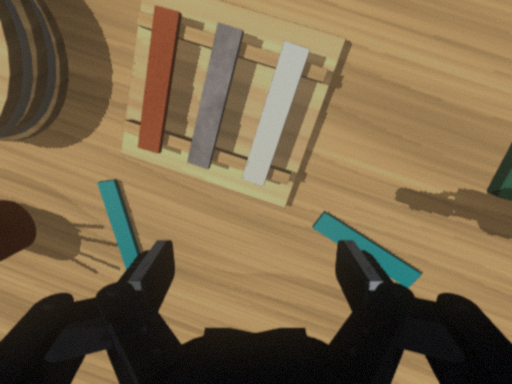

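The picture shows the red bar at (159,79), left of the grey and white ones on the battens; the measured size is 178x35, yaw 2.7°, as expected. The tool got tilted by 8° en route, so I level it first.

```bash
cat > go.py <<'E'
import numpy as np,sys
from scipy.spatial.transform import Rotation as R
from workcell import bot
def to(p,yaw,pr=True):
    o=bot.get_obs();A=R.from_euler('xyz',o["tcp_rot"],degrees=True);B=R.from_euler('xyz',[180,0,yaw],degrees=True)
    d=np.array(p)-o["ee_pos"]
    print("twist tool",np.round((A.inv()*B).as_rotvec(),3),"then travel mm",np.round(1e3*B.inv().apply(d),1),"|before twist",np.round(1e3*A.inv().apply(d),1),"q",np.round(o["q"],1))
if __name__=="__main__": a=[float(x) for x in sys.argv[1:]];to(a[:3],a[3])
E
python3 go.py .4565 .3685 .15 2.7
```

```text
twist tool [-0.143  0.02   0.26 ] then travel mm [  16.1 -183.1  123.7] |before twist [  62.9 -153.3  147.1] q [ 17.5  -2.9   6.5  99.5   8.2 179.9]
```

Cause found: joint 6 is at its 180° limit. I'll use the half-turned grasp (yaw −177.3°) instead.

```bash
python3 -m crank '[{"gripper":50,"travel":[0,0,0],"twist":[-0.143,0.02,-0.1]},{"gripper":50,"travel":[0,0,0],"twist":[0,0,-0.18]},{"gripper":50,"travel":[0,0,0],"twist":[0,0,-0.18]},{"gripper":50,"travel":[0,0,0],"twist":[0,0,-0.18]},{"gripper":50,"travel":[0,0,0],"twist":[0,0,-0.18]},{"gripper":50,"travel":[0,0,0],"twist":[0,0,-0.18]},{"gripper":50,"travel":[0,0,0],"twist":[0,0,-0.18]},{"gripper":50,"travel":[0,0,0],"twist":[0,0,-0.18]},{"gripper":50,"travel":[0,0,0],"twist":[0,0,-0.18]},{"gripper":50,"travel":[0,0,0],"twist":[0,0,-0.18]},{"gripper":50,"travel":[0,0,0],"twist":[0,0,-0.18]},{"gripper":50,"travel":[0,0,0],"twist":[0,0,-0.18]}]'
python3 go.py .4565 .3685 .20 -177.3
```

```text
time: 4.7
ee_pos: [0.4492, 0.1846, 0.2739]
tcp_rot: [178.7, 0.6, 137.0]
wrist_force: [-0.0, -0.0, 0.1]
opening: 0.0499
grasp_force: 0.0
twist tool [ 0.018  0.02  -0.798] then travel mm [-15.9 183.4  73.9] |before twist [121.  137.7  75.9] q [22.3 -4.2  5.7 98.3  0.  65.4]
```

```bash
python3 -m crank '[{"gripper":50,"travel":[0,0,0],"twist":[0.016,0.02,-0.18]},{"gripper":50,"travel":[0,0,0],"twist":[0,0,-0.18]},{"gripper":50,"travel":[0,0,0],"twist":[0,0,-0.18]},{"gripper":50,"travel":[0,0,0],"twist":[0,0,-0.18]},{"gripper":50,"travel":[-4,40,10],"twist":[0,0,0]},{"gripper":50,"travel":[-4,50,10],"twist":[0,0,0]},{"gripper":50,"travel":[-4,50,20],"twist":[0,0,0]},{"gripper":50,"travel":[-4,43,20],"twist":[0,0,0]},{"gripper":50,"travel":[0,0,14],"twist":[0,0,0]},{"gripper":50,"travel":[0,0,0],"twist":[0,0,0]},{"gripper":50,"travel":[0,0,0],"twist":[0,0,0]}]'
python3 bar.py w3;python3 go.py .4565 .3685 .20 -177.3
```

```text
time: 6.08
ee_pos: [0.4716, 0.3671, 0.2022]
tcp_rot: [179.4, -0.1, 177.9]
wrist_force: [0.9, -0.1, -0.3]
opening: 0.0501
grasp_force: 0.0
px [256. 187.] [151.  30.] 85.03025817871094
world rect [0.493  0.3719] [0.1783 0.0336] 2.581312656402588
yaw 2.5813136
grip [0.45701015 0.37027797]
tcp [0.47168528 0.36717669 0.20236999] 177.88099953871964 tool dx,dy mm 14.779761001853855 2.5565456962924737 twist 3.059556694615953
twist tool [ 0.01  -0.001 -0.084] then travel mm [15.1  2.   2.4] |before twist [15.2  0.7  2.4] q [37.7 10.8 13.3 92.2  0.5 39.8]
```

```bash
python3 -m crank '[{"gripper":50,"travel":[15,1.5,0],"twist":[0.01,0,-0.084]},{"gripper":50,"travel":[0,0,0],"twist":[0,0,0]},{"gripper":50,"travel":[0,0,40],"twist":[0,0,0]},{"gripper":50,"travel":[0,0,40],"twist":[0,0,0]},{"gripper":50,"travel":[0,0,30],"twist":[0,0,0]},{"gripper":50,"travel":[0,0,15],"twist":[0,0,0]},{"gripper":50,"travel":[0,0,0],"twist":[0,0,0]},{"gripper":50,"travel":[0,0,0],"twist":[0,0,0]}]'
python3 go.py .457 .3700 .0215 -177.4
```

```text
time: 7.12
ee_pos: [0.4566, 0.3704, 0.0775]
tcp_rot: [180.0, -0.1, -177.3]
wrist_force: [-0.3, -1.1, 1.3]
opening: 0.05
grasp_force: 0.0
twist tool [ 0.001 -0.001  0.002] then travel mm [-0.3 -0.4 56. ] |before twist [-0.4 -0.4 56. ] q [39.   9.9 -1.5 78.6  0.1 36.3]
```

```bash
python3 -m crank '[{"gripper":50,"travel":[0,0,25],"twist":[0,0,0]},{"gripper":50,"travel":[0,0,20],"twist":[0,0,0]},{"gripper":50,"travel":[0,0,11],"twist":[0,0,0]},{"gripper":50,"travel":[0,0,0],"twist":[0,0,0]},{"gripper":50,"travel":[0,0,0],"twist":[0,0,0]},{"gripper":26,"travel":[0,0,0],"twist":[0,0,0]},{"gripper":26,"travel":[0,0,0],"twist":[0,0,0]},{"gripper":26,"travel":[0,0,0],"twist":[0,0,0]},{"gripper":26,"travel":[0,0,0],"twist":[0,0,0]}]' 80
```

```text
time: 8.25
ee_pos: [0.4563, 0.3704, 0.0212]
tcp_rot: [180.0, -0.1, -177.2]
wrist_force: [-1.1, 0.7, 6.3]
opening: 0.0305
grasp_force: 79.8
```

```bash
python3 -m crank '[{"gripper":26,"travel":[0,0,-10],"twist":[0,0,0]},{"gripper":26,"travel":[0,0,-20],"twist":[0,0,0]},{"gripper":26,"travel":[0,0,-40],"twist":[0,0,0]},{"gripper":26,"travel":[0,0,-40],"twist":[0,0,0]},{"gripper":26,"travel":[3,-20,0],"twist":[0,0,0]},{"gripper":26,"travel":[3,-35,0],"twist":[0,0,0]},{"gripper":26,"travel":[4,-45,0],"twist":[0,0,0]},{"gripper":26,"travel":[4,-45,0],"twist":[0,0,0]},{"gripper":26,"travel":[4,-45,0],"twist":[0,0,0]},{"gripper":26,"travel":[4,-45,0],"twist":[0,0,0]},{"gripper":26,"travel":[4,-45,0],"twist":[0,0,0]},{"gripper":26,"travel":[4,-45,0],"twist":[0,0,0]}]' && python3 -m crank '[{"gripper":26,"travel":[4,-45,0],"twist":[0,0,0]},{"gripper":26,"travel":[4,-45,0],"twist":[0,0,0]},{"gripper":26,"travel":[4,-45,0],"twist":[0,0,0]},{"gripper":26,"travel":[3,-40,0],"twist":[0,0,0]},{"gripper":26,"travel":[0,-15,0],"twist":[0,0,-0.025]},{"gripper":26,"travel":[0,-6,20],"twist":[0,0,0]},{"gripper":26,"travel":[0,0,15],"twist":[0,0,0]},{"gripper":26,"travel":[0,0,0],"twist":[0,0,0]},{"gripper":26,"travel":[0,0,0],"twist":[0,0,0]}]'
python3 go.py .437 -.157 .086 -175.8
python3 - <<'E'
from h import *
c,im=snap("wrist","w4");np.savez("w4.npz",c=c["camera_from_world"]);snap("side","s4")
E
```

```text
time: 9.75
ee_pos: [0.4415, 0.0426, 0.1307]
tcp_rot: [-180.0, -0.1, -177.2]
wrist_force: [0.7, -1.2, -0.5]
opening: 0.0303
grasp_force: 79.3
time: 10.88
ee_pos: [0.4366, -0.1522, 0.0959]
tcp_rot: [-180.0, -0.1, -175.8]
wrist_force: [-0.3, -0.7, -0.6]
opening: 0.0304
grasp_force: 79.3
twist tool [-0.001 -0.002  0.001] then travel mm [-0.1 -4.8  9.9] |before twist [-0.1 -4.8  9.9] q [-19.2  -7.4 -17.1  80.5  -0.1 -23.4]
```

View pics/w4.png

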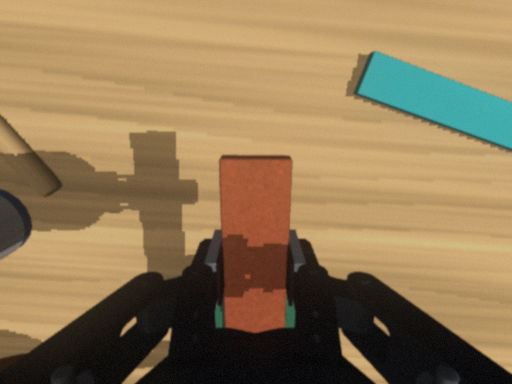

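The bar is held straight in the pads (columns 220–291, rows 155–330) and the gauge is hidden behind the hand, so I use the first measurement and feel. Next I lower it onto the rail.

```bash
python3 -m crank '[{"gripper":26,"travel":[-10,-2,10],"twist":[0,0,0]},{"gripper":26,"travel":[-10,-2,15],"twist":[0,0,0]},{"gripper":26,"travel":[-9,-1,15],"twist":[0,0,0]},{"gripper":26,"travel":[0,0,13],"twist":[0,0,0]},{"gripper":26,"travel":[0,0,3],"twist":[0,0,0]},{"gripper":26,"travel":[0,0,0],"twist":[0,0,0]},{"gripper":26,"travel":[0,0,0],"twist":[0,0,0]}]'
python3 go.py .4658 -.1553 .0362 -175.8
python3 - <<'E'
from h import *
_,a=snap("scene","c5");_,b=snap("side","s5")
a=a[190:265,200:280];b=b[150:225,225:305]
cv2.imwrite("pics/crop5.png",cv2.hconcat([cv2.resize(a,(400,375),interpolation=2),cv2.resize(b,(400,375),interpolation=2)])[:,:,::-1])
E
```

```text
time: 11.85
ee_pos: [0.4657, -0.1556, 0.0398]
tcp_rot: [-180.0, -0.1, -175.8]
wrist_force: [0.7, -0.0, -1.0]
opening: 0.0304
grasp_force: 79.3
twist tool [-0.001 -0.002  0.   ] then travel mm [-0.1  0.3  3.6] |before twist [-0.1  0.3  3.6] q [-18.4  -2.3 -18.5  73.8  -0.1 -22.6]
```

View pics/crop5.png

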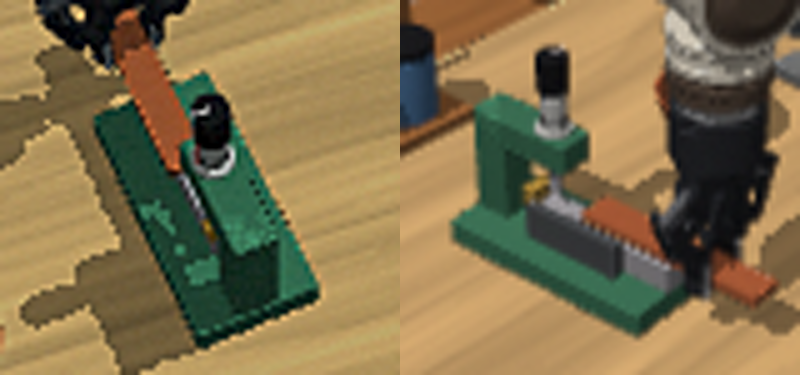

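The crops show the bar lying over the rail, just short of the head and inside the fence, as planned. I lower it to contact.

```bash
python3 -m crank '[{"gripper":26,"travel":[0,0,1.5],"twist":[0,0,0]},{"gripper":26,"travel":[0,0,1],"twist":[0,0,0]},{"gripper":26,"travel":[0,0,0],"twist":[0,0,0]}]'; python3 -m crank '[{"gripper":26,"travel":[0,0,0.7],"twist":[0,0,0]},{"gripper":26,"travel":[0,0,0],"twist":[0,0,0]}]'; python3 -m crank '[{"gripper":26,"travel":[0,0,0.6],"twist":[0,0,0]},{"gripper":26,"travel":[0,0,0],"twist":[0,0,0]}]'
```

```text
time: 12.32
ee_pos: [0.4655, -0.1554, 0.0366]
tcp_rot: [-180.0, -0.2, -175.8]
wrist_force: [-0.4, 0.0, -0.8]
opening: 0.0306
grasp_force: 79.3
time: 12.58
ee_pos: [0.4655, -0.1555, 0.0361]
tcp_rot: [-180.0, -0.2, -175.8]
wrist_force: [-0.8, -0.2, -0.3]
opening: 0.0305
grasp_force: 79.6
time: 12.82
ee_pos: [0.4655, -0.1555, 0.0358]
tcp_rot: [-180.0, -0.1, -175.8]
wrist_force: [-3.7, 0.0, 4.8]
opening: 0.0307
grasp_force: 80.0
```

```bash
python3 -m crank '[{"gripper":26,"travel":[-6,0,0],"twist":[0,0,0]},{"gripper":26,"travel":[-8,0,0],"twist":[0,0,0]},{"gripper":26,"travel":[-8,0,0],"twist":[0,0,0]},{"gripper":26,"travel":[0,0,0],"twist":[0,0,0]}]'; python3 -m crank '[{"gripper":26,"travel":[-6,0,0],"twist":[0,0,0]},{"gripper":26,"travel":[-5,0,0],"twist":[0,0,0]},{"gripper":26,"travel":[-3,0,0],"twist":[0,0,0]},{"gripper":26,"travel":[0,0,0],"twist":[0,0,0]}]'; python3 -m crank '[{"gripper":26,"travel":[0,1,0],"twist":[0,0,0]},{"gripper":26,"travel":[0,1,0],"twist":[0,0,0]},{"gripper":26,"travel":[0,0,0],"twist":[0,0,0]}]'
```

```text
time: 13.32
ee_pos: [0.4882, -0.154, 0.036]
tcp_rot: [-179.9, -0.1, -175.8]
wrist_force: [-1.3, 0.1, 7.1]
opening: 0.0302
grasp_force: 83.0
time: 13.82
ee_pos: [0.5009, -0.1523, 0.0361]
tcp_rot: [180.0, -0.2, -175.8]
wrist_force: [-7.9, 4.4, 12.2]
opening: 0.0306
grasp_force: 81.6
time: 14.2
ee_pos: [0.5017, -0.1513, 0.0361]
tcp_rot: [-179.9, -0.1, -175.8]
wrist_force: [-2.5, -1.4, 7.5]
opening: 0.0304
grasp_force: 80.3
```

```bash
for i in 1 2; do python3 -m crank '[{"gripper":26,"travel":[0,0.7,0],"twist":[0,0,0]},{"gripper":26,"travel":[0,0.7,0],"twist":[0,0,0]},{"gripper":26,"travel":[0,0,0],"twist":[0,0,0]}]' | sed -n '2p;4p'; done; python3 -c "
from workcell import bot;print(bot.get_obs()['torque'])"
```

```text
ee_pos: [0.502, -0.1501, 0.0361]
wrist_force: [0.3, -3.5, 5.5]
ee_pos: [0.502, -0.1487, 0.0361]
wrist_force: [0.5, -2.8, 5.2]
[-0.47787961 -0.07294084 -0.03454557]
```

```bash
for i in 1 2; do python3 -m crank '[{"gripper":26,"travel":[0,0.7,0],"twist":[0,0,0]},{"gripper":26,"travel":[0,0.7,0],"twist":[0,0,0]},{"gripper":26,"travel":[0,0,0],"twist":[0,0,0]}]' | sed -n '2,4p'; python3 -c "
from workcell import bot;print(bot.get_obs()['torque'])"; done
```

```text
ee_pos: [0.5019, -0.1476, 0.0361]
tcp_rot: [-179.8, -0.0, -175.8]
wrist_force: [0.8, -4.4, 4.7]
[-0.88580236 -0.08274572 -0.15366488]
ee_pos: [0.5018, -0.1473, 0.0361]
tcp_rot: [-179.7, -0.1, -175.9]
wrist_force: [-0.2, -11.2, 3.7]
[-2.04908592 -0.08049031 -0.45186268]
```

```bash
cat > t.py <<'E'
from workcell import bot
import numpy as np
o=bot.get_obs();print(o["time"],np.round(o["ee_pos"]*1e3,1),np.round(o["tcp_rot"][2],2),"F",np.round(o["wrist_force"],1),"M",np.round(o["torque"],2))
E
python3 -m crank '[{"gripper":26,"travel":[0,-0.8,0],"twist":[0,0,-0.007]},{"gripper":26,"travel":[-3,0,0],"twist":[0,0,0]},{"gripper":26,"travel":[-3,0,0],"twist":[0,0,0]},{"gripper":26,"travel":[0,0,0],"twist":[0,0,0]}]' >/dev/null; python3 t.py; for i in 1 2 ; do python3 -m crank '[{"gripper":26,"travel":[-1,0,0],"twist":[0,0,0]},{"gripper":26,"travel":[-1,0,0],"twist":[0,0,0]},{"gripper":26,"travel":[0,0,0],"twist":[0,0,0]}]' >/dev/null; python3 t.py; done
```

```text
16.2 [ 506.5 -147.4   36.1] -175.51 F [-6.5 -9.8 10. ] M [-1.71  1.48 -0.25]
16.575 [ 508.2 -147.3   36.1] -175.51 F [-9.  -9.8 11. ] M [-1.76  1.8  -0.27]
16.95 [ 510.1 -147.1   36.1] -175.51 F [-10.1  -9.7  10.7] M [-1.82  1.81 -0.27]
```

```bash
python3 -m crank '[{"gripper":26,"travel":[0,-0.7,-0.2],"twist":[0,0,0]},{"gripper":26,"travel":[-1,0,0],"twist":[0,0,0]},{"gripper":26,"travel":[0,0,0],"twist":[0,0,0]}]' >/dev/null; python3 t.py; for i in 1 2 ; do python3 -m crank '[{"gripper":26,"travel":[-0.8,0,0],"twist":[0,0,0]},{"gripper":26,"travel":[-0.8,0,0],"twist":[0,0,0]},{"gripper":26,"travel":[0,0,0],"twist":[0,0,0]}]' >/dev/null; python3 t.py; done
```

```text
17.325 [ 511.5 -147.2   36.2] -175.47 F [-7.9 -7.3  8.9] M [-1.26  1.36 -0.16]
17.7 [ 513.  -147.1   36.1] -175.47 F [-7.5 -7.3  8.3] M [-1.25  1.36 -0.17]
18.075 [ 513.8 -147.    36.1] -175.48 F [-12.   -7.2  11.5] M [-1.3   2.24 -0.09]
```

```bash
for i in 1 2 ; do python3 -m crank '[{"gripper":26,"travel":[-0.5,0,0],"twist":[0,0,0]},{"gripper":26,"travel":[0,0,0],"twist":[0,0,0]}]' >/dev/null; python3 t.py; done
```

```text
18.325 [ 513.8 -147.    36.1] -175.49 F [-13.9  -6.8  13.3] M [-1.35  2.8  -0.11]
18.575 [ 513.8 -147.    36.1] -175.5 F [-17.7  -7.7  15.5] M [-1.39  3.23 -0.11]
```

```bash
python3 -m crank '[{"gripper":26,"travel":[0.4,0,0],"twist":[0,0,-0.005]},{"gripper":26,"travel":[0,0,0],"twist":[0,0,0]}]' >/dev/null; python3 t.py;  python3 -m crank '[{"gripper":26,"travel":[0,0,0],"twist":[0,0,-0.005]},{"gripper":26,"travel":[0,0,0],"twist":[0,0,0]}]' >/dev/null; python3 t.py
```

```text
18.825 [ 513.9 -147.    36.1] -175.23 F [-15.2  -7.3  13. ] M [-1.33  2.87 -0.43]
19.075 [ 513.9 -147.    36.1] -174.97 F [-15.5  -7.6  14. ] M [-1.28  2.79 -0.68]
```

Firm against the stop and fence. Next: release, back up, and inspect.

```bash
python3 -m crank '[{"gripper":31,"travel":[0,0,-0.2],"twist":[0,0,0]},{"gripper":36,"travel":[0,0,0],"twist":[0,0,0]},{"gripper":44,"travel":[0,0,0],"twist":[0,0,0]},{"gripper":50,"travel":[0,0,0],"twist":[0,0,0]},{"gripper":50,"travel":[0,0,0],"twist":[0,0,0]}]' 20; python3 t.py
```

```text
time: 19.7
ee_pos: [0.5158, -0.1454, 0.0356]
tcp_rot: [-180.0, -0.2, -174.8]
wrist_force: [-0.2, -0.9, 0.2]
opening: 0.05
grasp_force: 0.0
19.7 [ 515.8 -145.4   35.6] -174.8 F [-0.2 -0.9  0.2] M [-0.   -0.03 -0.02]
```

```bash
python3 -m crank '[{"gripper":50,"travel":[0,0,-15],"twist":[0,0,0]},{"gripper":50,"travel":[0,0,-40],"twist":[0,0,0]},{"gripper":50,"travel":[0,0,-50],"twist":[0,0,0]},{"gripper":50,"travel":[20,0,-50],"twist":[0,0,0]},{"gripper":50,"travel":[50,0,-50],"twist":[0,0,0]},{"gripper":50,"travel":[50,0,-20],"twist":[0,0,0]},{"gripper":50,"travel":[0,0,0],"twist":[0,0,0]},{"gripper":50,"travel":[0,0,0],"twist":[0,0,0]}]' ; python3 t.py
python3 - <<'E'
from h import *
_,w=snap("wrist","w6");_,a=snap("scene","c6");_,b=snap("side","s6")
a=a[190:265,200:280];b=b[150:225,225:305]
t=cv2.hconcat([cv2.resize(a,(400,375),interpolation=2),cv2.resize(b,(400,375),interpolation=2)])
cv2.imwrite("pics/crop6.png",t[:,:,::-1])
E
```

```text
time: 20.7
ee_pos: [0.4029, -0.1558, 0.2558]
tcp_rot: [-179.9, -0.1, -174.8]
wrist_force: [1.3, 0.3, 0.0]
opening: 0.0502
grasp_force: 0.0
20.7 [ 402.9 -155.8  255.8] -174.84 F [1.3 0.3 0. ] M [-0.05  0.01  0.03]
```

View pics/crop6.png

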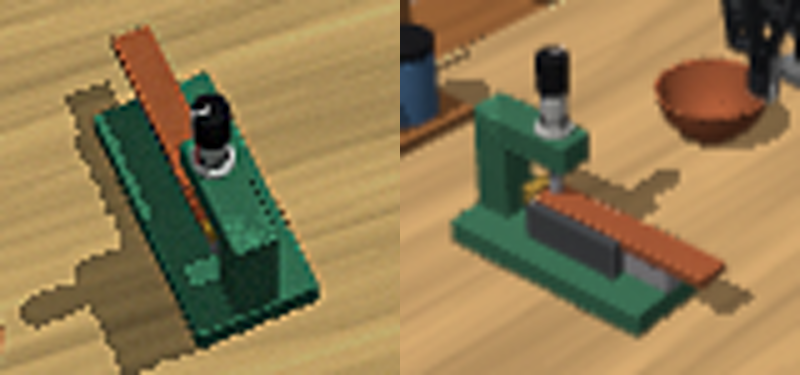

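The bar looks home: against the brass stop, beside the fence, with the spindle above it. I rotate the hand to the start of the cap turn (low j6), and use the wrist view to check flushness on the way.

```bash
python3 -m crank '[{"gripper":50,"travel":[-45,0,-10],"twist":[0,0,-0.18]},{"gripper":50,"travel":[-45,0,-10],"twist":[0,0,-0.18]},{"gripper":50,"travel":[0,0,0],"twist":[0,0,-0.18]},{"gripper":50,"travel":[0,0,0],"twist":[0,0,-0.18]},{"gripper":50,"travel":[0,0,0],"twist":[0,0,-0.18]},{"gripper":50,"travel":[0,0,0],"twist":[0,0,-0.18]},{"gripper":50,"travel":[0,0,0],"twist":[0,0,-0.18]},{"gripper":50,"travel":[0,0,0],"twist":[0,0,-0.18]},{"gripper":50,"travel":[0,0,0],"twist":[0,0,-0.18]},{"gripper":50,"travel":[0,0,0],"twist":[0,0,-0.18]},{"gripper":50,"travel":[0,0,0],"twist":[0,0,-0.18]},{"gripper":50,"travel":[0,0,0],"twist":[0,0,-0.18]}]'; python3 -m crank '[{"gripper":50,"travel":[0,0,0],"twist":[0,0,-0.1]},{"gripper":50,"travel":[0,0,0],"twist":[0,0,0]},{"gripper":50,"travel":[0,0,0],"twist":[0,0,0]}]'
python3 go.py .6275 -.138 .26 -43
python3 - <<'E'
from h import *
c,w=snap("wrist","w7");np.savez("w7.npz",c=c["camera_from_world"])
for P in[(.6275,-.138,.196),(.46,-.15,.06),(.515,-.147,.06),(.54,-.13,.058)]:print(proj(c,P))
E
```

```text
time: 22.35
ee_pos: [0.4913, -0.1393, 0.2737]
tcp_rot: [179.8, 0.2, -50.7]
wrist_force: [0.1, -0.2, -0.5]
opening: 0.0502
grasp_force: 0.0
time: 22.72
ee_pos: [0.4911, -0.1394, 0.2743]
tcp_rot: [179.8, 0.1, -45.4]
wrist_force: [0.7, -0.6, -0.3]
opening: 0.0499
grasp_force: 0.0
twist tool [ 0.003  0.003 -0.043] then travel mm [ 98.8 -94.1  14.3] |before twist [ 94.7 -98.3  13.8] q [-1.580e+01  9.000e-01  1.070e+01  1.000e+02 -1.000e-01 -1.504e+02]
[120.49492657  75.61528077]
[276.68009039 173.96348927]
[245.0076754  146.23870451]
[221.70687251 141.74523784]
```

View pics/w7.png

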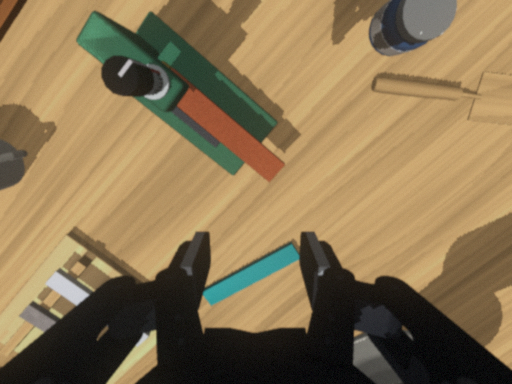

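The wrist view shows the bar along the dark fence with no visible gap (bar at (235,135)). The cap's top is around (120,76), matching the felt position. I refine both from this picture.

Run:
```python
from h import *
im=cv2.imread("pics/w7.png")[:,:,::-1].copy();c=bot.calibration("wrist");c["camera_from_world"]=np.load("w7.npz")["c"]
k=big(mask(im,(0,110,60),(12,255,255),(150,60,320,200)))
w=np.array([ray(c,q,.06)[:2] for q in k[:,0]+.5]).astype(np.float32);print(cv2.minAreaRect(w))
m=cv2.inRange(cv2.cvtColor(im,cv2.COLOR_RGB2GRAY),0,42);r=np.zeros_like(m);r[45:110,90:185]=m[45:110,90:185]
k=big(r);P=np.array([ray(c,q,.196)[:2] for q in k[:,0]+.5])
# top disc edge: points on the side away from the camera foot's opposite (cylinder sides lie towards nadir side)
M=c["camera_from_world"];o=(-M[:3,:3].T@M[:3,3])[:2];cc=np.array([.6275,-.138])
for _ in range(6):
    d=(cc-o)/np.linalg.norm(cc-o);s=P[((P-cc)@d)>0.001]
    A=np.c_[2*s,np.ones(len(s))];x=np.linalg.lstsq(A,(s**2).sum(1),rcond=None)[0];cc=x[:2]
print("cap",cc,"r",np.sqrt(x[2]+cc@cc),len(s),cv2.boundingRect(k),"cam foot",o)
```

```text
((0.5491781234741211, -0.1443810760974884), (0.178786963224411, 0.03271695598959923), 4.424623012542725)
cap [ 0.63407581 -0.13745099] r 0.005336813198844949 37 (103, 57, 51, 39) cam foot [ 0.54529045 -0.19373542]
```

Run:
```python
from h import *
im=cv2.imread("pics/w7.png")[:,:,::-1].copy();c=bot.calibration("wrist");c["camera_from_world"]=np.load("w7.npz")["c"]
for th in(42,55,65):
    m=cv2.inRange(cv2.cvtColor(im,cv2.COLOR_RGB2GRAY),0,th);r=np.zeros_like(m);r[45:110,90:185]=m[45:110,90:185]
    k=big(r);P=np.array([ray(c,q,.196)[:2] for q in k[:,0]+.5])
    M=c["camera_from_world"];o=(-M[:3,:3].T@M[:3,3])[:2];cc=np.array([.6275,-.138]);d=(cc-o)/np.linalg.norm(cc-o);n=np.array([-d[1],d[0]])
    a=(P-o)@d;b=(P-o)@n;s=a>a.max()-.03;print(th,cv2.boundingRect(k),"along",a.max(),"perp",b[s].min(),b[s].max(),"centre",o+d*(a.max()-.014)+n*(b[s].min()+b[s].max())/2)
print(im[75,95:165].sum(1)//3)
```

```text
42 (103, 57, 51, 39) along 0.11162736373689829 perp -0.01262247715107901 0.012147152505484544 centre [ 0.62623076 -0.13914764]
55 (102, 56, 58, 40) along 0.11235684400897339 perp -0.013284549190194431 0.012823859575970254 centre [ 0.62683045 -0.13873223]
65 (102, 55, 61, 42) along 0.11237033685237005 perp -0.013545631207729177 0.013229850907688597 centre [ 0.62680096 -0.13866469]
[147 147 149 150 148 136  97  55  41  39  42  41  39  35  39  42  39  41
  41  39  38  40  56  97 144 176 173 139  86  46  38  41  39  35  36  34
  36  34  35  37  36  35  36  28  24  25  22  27  29  24  29  29  26  29
  28  23  25  33  47  60  60  58  48  42  53  72  95 108 108 102]
```

```bash
python3 -m crank '[{"gripper":50,"travel":[24,-24.5,0],"twist":[0,0,0]},{"gripper":50,"travel":[24,-24.5,0],"twist":[0,0,0]},{"gripper":50,"travel":[24,-24.5,0],"twist":[0,0,0]},{"gripper":50,"travel":[22,-24.5,20],"twist":[0,0,0]},{"gripper":50,"travel":[0,0,20],"twist":[0,0,0]},{"gripper":50,"travel":[0,0,0],"twist":[0,0,0]},{"gripper":50,"travel":[0,0,0],"twist":[0,0,0]}]'>/dev/null; python3 go.py .627 -.1385 .171 -45
```

```text
twist tool [ 0.002  0.001 -0.006] then travel mm [ 1.1  0.2 64.6] |before twist [ 1.1  0.  64.6] q [-1.24e+01  1.85e+01  2.63e+01  9.79e+01 -1.00e-01 -1.47e+02]
```

```bash
python3 -m crank '[{"gripper":50,"travel":[1,0,25],"twist":[0,0,0]},{"gripper":50,"travel":[0,0,25],"twist":[0,0,0]},{"gripper":50,"travel":[0,0,14],"twist":[0,0,0]},{"gripper":50,"travel":[0,0,0],"twist":[0,0,0]},{"gripper":36,"travel":[0,0,0],"twist":[0,0,0]},{"gripper":22,"travel":[0,0,0],"twist":[0,0,0]},{"gripper":22,"travel":[0,0,0],"twist":[0,0,0]},{"gripper":22,"travel":[0,0,0],"twist":[0,0,0]}]' 30; python3 t.py; python3 -m crank '[{"gripper":22,"travel":[0,0,0],"twist":[0,0,0]}]' >/dev/null;python3 t.py
```

```text
time: 24.65
ee_pos: [0.6279, -0.1381, 0.1722]
tcp_rot: [180.0, -0.0, -45.3]
wrist_force: [1.7, 2.2, 6.4]
opening: 0.0272
grasp_force: 29.9
24.65 [ 627.9 -138.1  172.2] -45.31 F [1.7 2.2 6.4] M [ 0.52 -0.37 -0.01]
24.775 [ 627.9 -138.1  172.2] -45.31 F [1.4 1.8 6. ] M [ 0.48 -0.4  -0.01]
```

```bash
for i in 1 2 3 4; do python3 -m crank '[{"gripper":22,"travel":[0,0,0],"twist":[0,0,0.1]},{"gripper":22,"travel":[0,0,0],"twist":[0,0,0.1]}]' >/dev/null;python3 t.py; done
```

```text
25.025 [ 627.9 -138.1  172.2] -56.95 F [2.8 2.6 6.1] M [ 0.54 -0.38  0.01]
25.275 [ 627.8 -138.   172.1] -68.41 F [2.6 2.4 6. ] M [ 0.51 -0.34  0.05]
25.525 [ 627.9 -138.   172.2] -79.87 F [2.7 3.3 6.8] M [ 0.56 -0.33 -0.  ]
25.775 [ 627.8 -138.   172.2] -91.33 F [2.4 2.6 5.6] M [ 0.59 -0.3   0.07]
```

```bash
for i in 1 2 3 4 5 6 ; do python3 -m crank '[{"gripper":22,"travel":[0,0,0],"twist":[0,0,0.1]}]' >/dev/null;python3 t.py; done
```

```text
25.9 [ 627.8 -138.   172.2] -97.06 F [2.  1.7 6.5] M [ 0.6  -0.29  0.04]
26.025 [ 627.8 -138.   172.2] -102.79 F [1.4 2.8 7. ] M [ 0.63 -0.3  -0.  ]
26.15 [ 627.8 -138.   172.2] -108.52 F [1.3 3.1 6.3] M [ 0.61 -0.3  -0.03]
26.275 [ 627.8 -138.   172.2] -114.25 F [2.3 2.1 7.1] M [ 0.68 -0.33  0.06]
26.4 [ 627.8 -137.9  172.2] -119.97 F [1.6 2.1 6. ] M [ 0.69 -0.28  0.05]
26.525 [ 627.8 -137.9  172.1] -125.71 F [1.3 3.1 6.3] M [ 0.68 -0.26  0.06]
```

```bash
cat >> t.py <<'E'
open("mz.txt","a").write("%f %f\n"%(o["tcp_rot"][2],o["torque"][2]))
E
for i in 1 2 3 4 5 6 7 8; do python3 -m crank '[{"gripper":22,"travel":[0,0,0],"twist":[0,0,0.05]}]' >/dev/null;python3 t.py|sed 's/.*\] F/F/'; done; python3 t.py
```

```text
26.65 [ 627.8 -137.9  172.1] -128.51 F [2.2 2.8 7.2] M [ 0.72 -0.27  0.1 ]
26.775 [ 627.8 -137.9  172.2] -131.33 F [2.  3.4 6.7] M [ 0.73 -0.37  0.09]
26.9 [ 627.8 -137.9  172.1] -134.2 F [2.2 3.3 6.2] M [ 0.73 -0.29  0.12]
27.025 [ 627.9 -137.9  172.1] -137.06 F [1.5 3.2 6.3] M [ 0.72 -0.4   0.09]
27.15 [ 627.9 -137.9  172.1] -139.93 F [0.7 2.8 6.4] M [ 0.74 -0.37  0.05]
27.275 [ 627.9 -137.9  172.2] -142.79 F [1.5 3.2 6.6] M [ 0.79 -0.33  0.1 ]
27.4 [ 627.9 -137.9  172.2] -145.66 F [2.4 3.9 6.6] M [ 0.78 -0.41  0.09]
27.525 [ 627.9 -137.9  172.1] -148.52 F [1.8 3.2 6.4] M [ 0.77 -0.38  0.09]
27.525 [ 627.9 -137.9  172.1] -148.52 F [1.8 3.2 6.4] M [ 0.77 -0.38  0.09]
```

Torque stepped from about 0.03 to 0.09 N·m near yaw −124°, so the ratchet is slipping. I continue and check in the side and scene cameras that the sleeve stands still.

```bash
cat > sl.py <<'E'
from h import *
import sys
for n,roi in(("scene",(225,212,250,226)),("side",(248,168,262,180))):
    c,im=snap(n,n+sys.argv[1]);h=cv2.cvtColor(im,cv2.COLOR_RGB2HSV);a,b=proj(c,(.627,-.1385,.162)),proj(c,(.627,-.1385,.131))
    x0,x1=int(min(a[0],b[0]))-6,int(max(a[0],b[0]))+7;y0,y1=int(a[1]),int(b[1])+2
    r=h[y0:y1,x0:x1].astype(int);m=((r[...,0]<12)|(r[...,0]>168))&(r[...,1]>90)&(r[...,2]>50)
    print(n,(x0,y0,x1,y1),"red px",np.argwhere(m)[:,::-1].tolist());print(im[y0:y1,x0:x1].mean(2).astype(int)[(y1-y0)//2])
E
python3 sl.py A; for i in 1 2 3 4 5 ; do python3 -m crank '[{"gripper":22,"travel":[0,0,0],"twist":[0,0,0.1]}]' >/dev/null;python3 t.py; done; python3 sl.py B
```

```text
scene (235, 216, 248, 222) red px [[0, 2], [0, 3], [0, 4], [0, 5]]
[ 76  64  92  20   5  67  74   0   0  36 126 142  72]
side (248, 167, 262, 176) red px [[9, 3], [9, 4], [9, 5], [9, 6], [9, 7]]
[ 80  80  91  93 114 120 127 126 114  70  95 134 137 140]
27.75 [ 627.9 -137.9  172.2] -154.27 F [2.3 3.1 5.9] M [ 0.85 -0.45  0.08]
27.875 [ 627.9 -137.8  172.1] -160.07 F [2.2 2.9 5.6] M [ 0.79 -0.46  0.07]
28.0 [ 627.9 -137.8  172.1] -165.8 F [2.2 4.1 5.7] M [ 0.89 -0.48  0.13]
28.125 [ 628.  -137.8  172.2] -171.53 F [2.3 3.  6.3] M [ 0.87 -0.54  0.1 ]
28.25 [ 628.  -137.8  172.2] -177.26 F [3.2 4.2 6.5] M [ 0.84 -0.56  0.06]
scene (235, 216, 248, 222) red px [[0, 0], [0, 1], [0, 2], [0, 3], [0, 4], [0, 5]]
[ 74  56  80 118  71  14   0   5   0  36 128 142  68]
side (248, 167, 262, 176) red px [[9, 3], [9, 4], [9, 5], [9, 6], [9, 7]]
[ 79  81  92  94 114 120 127 125 114  69  95 135 138 141]
```

The sleeve's red line did not move over 29° of cap turn, which confirms slipping (about 53° so far). I turn 0.6 rad more, then release and lift off.

```bash
python3 -m crank '[{"gripper":22,"travel":[0,0,0],"twist":[0,0,0.1]},{"gripper":22,"travel":[0,0,0],"twist":[0,0,0.1]},{"gripper":22,"travel":[0,0,0],"twist":[0,0,0.1]},{"gripper":22,"travel":[0,0,0],"twist":[0,0,0.1]},{"gripper":22,"travel":[0,0,0],"twist":[0,0,0.1]},{"gripper":22,"travel":[0,0,0],"twist":[0,0,0.1]},{"gripper":22,"travel":[0,0,0],"twist":[0,0,0]}]' >/dev/null;python3 t.py; python3 -m crank '[{"gripper":34,"travel":[0,0,0],"twist":[0,0,0]},{"gripper":50,"travel":[0,0,0],"twist":[0,0,0]},{"gripper":50,"travel":[0,0,0],"twist":[0,0,0]},{"gripper":50,"travel":[0,0,-15],"twist":[0,0,0]},{"gripper":50,"travel":[0,0,-40],"twist":[0,0,0]},{"gripper":50,"travel":[0,0,-50],"twist":[0,0,0]},{"gripper":50,"travel":[40,0,0],"twist":[0,0,0]},{"gripper":50,"travel":[50,0,0],"twist":[0,0,0]},{"gripper":50,"travel":[50,0,0],"twist":[0,0,0]},{"gripper":50,"travel":[0,0,0],"twist":[0,0,0]},{"gripper":50,"travel":[0,0,0],"twist":[0,0,0]}]'; python3 sl.py C
python3 - <<'E'
from h import *
a=cv2.imread("pics/sceneC.png")[190:265,200:280];b=cv2.imread("pics/sideC.png")[150:225,225:305]
cv2.imwrite("pics/crop9.png",cv2.hconcat([cv2.resize(a,(400,375),interpolation=2),cv2.resize(b,(400,375),interpolation=2)]))
E
```

```text
29.225 [ 628.1 -137.9  172.2] 148.46 F [3.9 3.3 5.4] M [ 0.8  -0.77  0.05]
time: 30.6
ee_pos: [0.5083, -0.0652, 0.277]
tcp_rot: [-179.9, -0.0, 148.5]
wrist_force: [0.6, -0.2, 0.3]
opening: 0.0502
grasp_force: 0.0
scene (235, 216, 248, 222) red px [[0, 0], [1, 0], [2, 0], [3, 0], [0, 1], [1, 1], [2, 1], [0, 2], [0, 3], [0, 4], [0, 5]]
[ 71  50  76 118  89  17   0   0   0  34 131 145  69]
side (248, 167, 262, 176) red px [[10, 4], [10, 5], [10, 6], [10, 7]]
[ 81  82  93  94 117 130 129 126 117  79  92 137 140 143]
```

View pics/crop9.png

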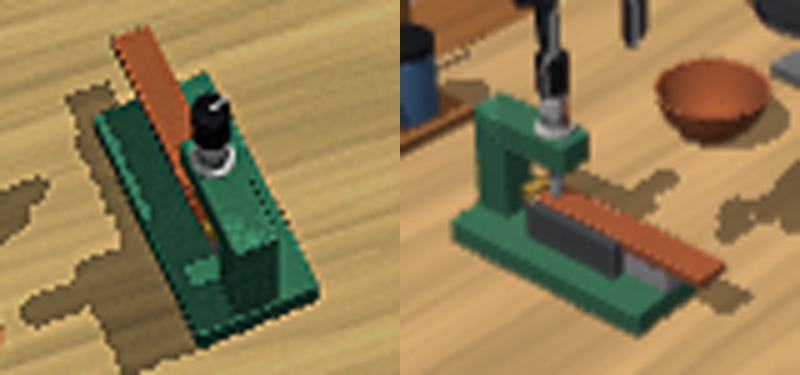

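Run:
```python
import cv2,numpy as np
for t in("0","6","A","B","C"):
    im=cv2.imread(f"pics/{'s6' if t=='6' else 'side'+t}.png").astype(int)
    print(t,[(int(a),int(b)) for a,b in zip(im[171:174,252:261,2].mean(0),im[171:174,252:261,1].mean(0))])
```

```text
0 [(86, 107), (97, 96), (122, 121), (118, 117), (109, 108), (84, 82), (108, 92), (172, 137), (178, 141)]
6 [(92, 114), (103, 101), (129, 128), (124, 124), (114, 114), (90, 87), (115, 97), (182, 145), (189, 149)]
A [(90, 112), (95, 94), (127, 126), (124, 124), (113, 111), (92, 54), (102, 74), (179, 143), (186, 147)]
B [(91, 113), (95, 94), (128, 127), (124, 124), (113, 111), (93, 53), (102, 73), (180, 143), (186, 148)]
C [(94, 115), (116, 115), (119, 118), (126, 125), (114, 113), (83, 66), (119, 75), (182, 146), (189, 149)]
```

The bar is home and the spindle down, but the sleeve line shifted about 0.4 px since the last check, so the release may have dragged the sleeve back slightly. I re-grip (better centred) and turn until the slip torque returns.

```bash
python3 go.py .6286 -.1374 .172 148.5; python3 -m crank '[{"gripper":50,"travel":[-50,0,0],"twist":[0,0,0]},{"gripper":50,"travel":[-50,0,0],"twist":[0,0,0]},{"gripper":50,"travel":[-40,0,0],"twist":[0,0,0]},{"gripper":50,"travel":[0,0,30],"twist":[0,0,0]},{"gripper":50,"travel":[0,0,0],"twist":[0,0,0]},{"gripper":50,"travel":[0,0,0],"twist":[0,0,0]}]' >/dev/null;  python3 go.py .6286 -.1374 .172 148.5
```

```text
twist tool [-0.002 -0.002 -0.   ] then travel mm [-139.8    1.4  104. ] |before twist [-139.9    1.6  103.8] q [-7.300e+00  1.300e+00  1.120e+01  1.001e+02 -1.000e-01  2.420e+01]
twist tool [-0.002 -0.002  0.   ] then travel mm [-0.7  1.6 74.4] |before twist [-0.8  1.7 74.4] q [-12.4  19.   28.2  99.3  -0.1  19.1]
```

```bash
python3 -m crank '[{"gripper":50,"travel":[-0.7,1.5,30],"twist":[0,0,0]},{"gripper":50,"travel":[0,0,30],"twist":[0,0,0]},{"gripper":50,"travel":[0,0,13],"twist":[0,0,0]},{"gripper":50,"travel":[0,0,0],"twist":[0,0,0]},{"gripper":36,"travel":[0,0,0],"twist":[0,0,0]},{"gripper":22,"travel":[0,0,0],"twist":[0,0,0]},{"gripper":22,"travel":[0,0,0],"twist":[0,0,0]},{"gripper":22,"travel":[0,0,0],"twist":[0,0,0]}]' 30 >/dev/null; python3 t.py; python3 sl.py D|grep side;for i in 1 2 3 ; do python3 -m crank '[{"gripper":22,"travel":[0,0,0],"twist":[0,0,0.03]}]' >/dev/null;python3 t.py; done
python3 - <<'E'
import cv2,numpy as np
for t in("B","C","D"):
    im=cv2.imread(f"pics/{'s6' if t=='6' else 'side'+t}.png").astype(int)
    print(t,[(int(a),int(b)) for a,b in zip(im[171:174,252:261,2].mean(0),im[171:174,252:261,1].mean(0))])
E
```

```text
32.45 [ 628.8 -137.9  174.4] 148.49 F [-2.6 -1.9  6.5] M [-0.35  0.42 -0.05]
side (248, 167, 262, 176) red px [[10, 4], [10, 5], [10, 6], [10, 7]]
32.675 [ 628.8 -137.9  174.4] 146.75 F [-1.5 -3.5  5.6] M [-0.39  0.42  0.1 ]
32.8 [ 628.8 -137.9  174.4] 145.0 F [-1.9 -2.7  7. ] M [-0.36  0.4   0.14]
32.925 [ 628.8 -137.9  174.4] 143.28 F [-3.2 -1.9  6.4] M [-0.45  0.41  0.09]
B [(91, 113), (95, 94), (128, 127), (124, 124), (113, 111), (93, 53), (102, 73), (180, 143), (186, 148)]
C [(94, 115), (116, 115), (119, 118), (126, 125), (114, 113), (83, 66), (119, 75), (182, 146), (189, 149)]
D [(93, 114), (115, 114), (117, 116), (124, 124), (113, 111), (82, 65), (118, 74), (180, 144), (186, 147)]
```

```bash
python3 sl.py E|grep side
python3 - <<'E'
import cv2
im=cv2.imread("pics/sideE.png").astype(int)
print([(int(a),int(b)) for a,b in zip(im[171:174,252:261,2].mean(0),im[171:174,252:261,1].mean(0))])
E
python3 -m crank '[{"gripper":22,"travel":[0,0,0],"twist":[0,0,0.03]}]' >/dev/null;python3 t.py;python3 -m crank '[{"gripper":22,"travel":[0,0,0],"twist":[0,0,0.03]}]' >/dev/null;python3 t.py
```

```text
side (248, 167, 262, 176) red px [[9, 3], [9, 4], [9, 5], [9, 6], [9, 7]]
[(90, 112), (95, 94), (128, 127), (125, 124), (114, 111), (93, 54), (102, 74), (180, 143), (186, 148)]
33.15 [ 628.7 -138.   174.4] 141.59 F [-2.3 -2.2  6.4] M [-0.41  0.42  0.09]
33.275 [ 628.7 -137.9  174.4] 139.85 F [-2.2 -2.2  7. ] M [-0.45  0.44  0.1 ]
```

```bash
python3 -m crank '[{"gripper":22,"travel":[0,-0.5,0],"twist":[0,0,0]},{"gripper":22,"travel":[0,0,0],"twist":[0,0,0]},{"gripper":28,"travel":[0,0,0],"twist":[0,0,0]},{"gripper":34,"travel":[0,0,0],"twist":[0,0,0]},{"gripper":50,"travel":[0,0,0],"twist":[0,0,0]},{"gripper":50,"travel":[0,0,0],"twist":[0,0,0]}]' 20
python3 - <<'E'
from h import *
_,im=snap("side","sideF");im=im.astype(int)
print([(int(a),int(b)) for a,b in zip(im[171:174,252:261,0].mean(0),im[171:174,252:261,1].mean(0))])
E
python3 -m crank '[{"gripper":50,"travel":[0,0,-15],"twist":[0,0,0]},{"gripper":50,"travel":[0,0,-40],"twist":[0,0,0]},{"gripper":50,"travel":[0,0,-50],"twist":[0,0,0]},{"gripper":50,"travel":[0,0,0],"twist":[0,0,0]},{"gripper":50,"travel":[0,0,0],"twist":[0,0,0]}]'
python3 - <<'E'
from h import *
_,im=snap("side","sideG");a=cv2.imread("pics/s6.png")[:,:,::-1].astype(int)
d=np.abs(im.astype(int)-a).sum(2)[185:220,240:300];print("bar/base change",d.max(),(d>60).sum())
im=im.astype(int);print([(int(a),int(b)) for a,b in zip(im[171:174,252:261,0].mean(0),im[171:174,252:261,1].mean(0))])
E
```

```text
time: 34.02
ee_pos: [0.6281, -0.1377, 0.1724]
tcp_rot: [-179.9, -0.1, 139.9]
wrist_force: [1.0, -0.3, -0.3]
opening: 0.0498
grasp_force: 0.0
[(92, 113), (108, 107), (117, 116), (126, 125), (113, 111), (81, 65), (107, 70), (179, 144), (186, 147)]
time: 34.7
ee_pos: [0.6286, -0.1378, 0.278]
tcp_rot: [-179.9, -0.1, 139.9]
wrist_force: [-0.4, -0.2, 0.1]
opening: 0.0501
grasp_force: 0.0
bar/base change 100 2
[(92, 114), (109, 108), (118, 117), (127, 126), (113, 112), (81, 65), (107, 71), (180, 144), (187, 148)]
```

```bash
python3 -c "
from workcell import bot;print(bot.job_done())"
```

```text
the job is handed in; nothing more can be done
None
```

I handed the job in at about 35 s: the red bar lies home against the stop and fence, and the spindle has closed on it with the cap slipped about a quarter turn (roughly 90°, estimated from wrist torque); the sleeve eased back about 4° after the first release, so I re-gripped and turned until it slipped again, and it eased back slightly again when I let go.

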